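# Load a rocker bar with two bottles so that it stays level

## Robot

A 6-joint arm with a two-finger parallel gripper is mounted at the origin on a cart in front of the work surface, level with it; the furniture and walls round the work are solid. World frame = base frame: x ahead of the robot, y to its left, z up, the work surface at z = 0. Lengths are in mm, angles in degrees, forces in N, time in s.
With the tool pointing down it reaches from about 350 to 850 mm from the base axis. Payload 8.1 kg.
Tool frame: the origin (TCP) lies midway between the tips of the shut fingers; the grasp point (between the pads) lies grip_depth behind it (grip_depth is the distance from the TCP to the grasp point, in mm); z points along the fingers, y is the line along which they close (so a half turn about z gives the same grasp; the last joint's range is limited). The gripper opens to 85 mm and grips with 20 to 120 N. Pads are 22 mm wide; open, the fingers measure 114 mm over their backs; the gripper's body (76 mm by 85 mm) begins 54 mm behind the grasp point. The pads swing forward as they close: fully open they stand 13 mm farther back than shut.
Start: joints at [64.32, 7.471, 85.268, -0, 87.261, -4.893], TCP at [212.915, 560.957, 231.292] pointing down, gripper open.
Joint ranges: [-169.43, 169.43], [-51.17, 129.36], [1.28, 143.12], [-76.62, 256.62], [0, 156.53], [-152.29, 152.29]. Speed limits (degrees/s): [136.94, 136.94, 159.86, 180, 180, 180].

## Interface

Orientations are given as [roll, pitch, yaw] about the fixed x, y, z axes, in that order (R = Rz(yaw) Ry(pitch) Rx(roll)).
In Python, from bench import sense, snapshot, hand_in, grip_depth gives the robot as it stands. The module is installed in compiled form; this text tells all that it offers.
- The arm moves only by the tool apply_moves, never from a script. Its argument "series" is text: rows parted by semicolons, each of 5 numbers parted by spaces: the shift along the tool's x, y, z each as a share of 0.3 m, from -1 to 1, then the turn about the tool's z as a share of 2 rad, from -1 to 1, then the gripper's target within -1 to 1 (shut at 1, half-way at 0, fully open at -1). In form: tx ty tz twist gripper; .... A call has 1 to 5 rows; each row shifts and turns the commanded pose from where the row before left it, along the tool's axes as they then stand; what a row does not reach is not made up. A row lasts 1/12 s, in which the tool goes at most 41.7 mm and 7.16 degrees, less where a joint would pass 70% of its speed; a pose out of reach is approached as far as the arm can. A call with a number of a shift or a turn outside -1 to 1 is refused whole. A call with a gripper value outside its range is refused whole. The fingers move at their own pace and stop on an object; "squeeze" is the grip in N (left out, the last holds). Time passes only in rows, so rows that do not move let the fingers close. It gives the time, the measured TCP pose, the force, the opening and the grip force at its end, in the units of the state.
- sense(): the state, without advancing time (a new reading comes with each control period).
- snapshot(name): name is "side" or "top"; returns a dict with "frame" (384x512x3 uint8, blue, green, red), "depth" (384x512 float32, mm along the optical axis (not along the pixel's ray), 0 where there is no reading), "intrinsics" (3x3 intrinsics, pixels), "extrinsics" (4x4, takes a point from camera to world coordinates). Camera axes: x right, y down, z forward; pixel columns grow to the right and rows downward; lengths in mm; the calibration is good to about 2 mm. A picture is of the moment at which its call begins.
- hand_in(): hands the job in; it is judged then, once.
The state is a dict: "time": time; "joint_pos": joint angles; "qd": joint speeds; "joint_efforts": joint torques, N m; "tool_pos": TCP position; "tcp_rot": TCP orientation; "ft_force": force on the tool from outside, world axes, zero at the start; "wrist_torque": the same for the moment, N m; "finger_gap": finger opening in mm; "grip_force": force on a finger pad.
Only numpy, scipy, OpenCV 4.12 (cv2) and the standard library are available. Lean on these libraries where they do the work, as an engineer would, in place of code of your own. Each camera call takes 0.05 s, during which the arm holds its last target. There are 200 camera calls.

## Task

Hang the two blue-capped bottles that stand in wire carriers by their wire hooks on the pivoting bar, one between the two orange collars on the left arm and one between those on the right arm, one after the other, and let go of them so that the bar ends up level with both hanging still. Keep the bottles upright, and leave the red-capped bottle in the third carrier standing where it is.

Things in the scene. Friction and masses are not known exactly. Their poses are not given: they have to be found in the camera images.
- blue_a: White bottle with a blue cap, 48 mm diameter, 104 mm tall, in a steel wire carrier; 0.2 kg in all. Origin at the centre of its underside, z up. Over the cap is a wire hook, see blue_a_hook, and on top of that a black grip tab, 20 mm along x, 12 mm thick along y, z = 177 to 229 mm: pinch it across y from above, in its upper part so that the fingertips stay clear of the bar.
- blue_b: A second blue-capped bottle in its carrier, the same in every way as blue_a.
- red: Bystander: the same bottle and carrier, but with a red cap. It stays where it stands.
- blue_a_hook (a point): Where the bar's centre line lies in blue_a's hook when hung: x 0, y 0, z 164 mm in the carrier's frame. The 6 mm wire rises behind the bottle at x -30 mm to z 148, slopes up to a peak at x 0, z 175, and down to a free end at x +22, z 155: an upside-down V open to the carrier's +x side. Clear gap for the bar to enter: z 104 (cap) to 152 (free end).
- blue_b_hook (a point): The same point of blue_b.
- rocker: Fixed stand, grey foot 150 x 130 x 12 mm. Its 10 mm round bar lies along y, 328 mm long, 220 mm up, and tilts about x at its middle. Origin on the worktop under the pivot; x points away from the robot to the post 40 mm behind the bar, y to the left arm. Bottles come in from the front (towards +x), the bar passing between cap and hook, and are then lowered on to it.
- seat_left (a point): Centre line of the bar at the left hanging place, 130 mm from the pivot, midway between two orange collars (18 mm diameter, 26 mm clear between them). Moves with the bar.
- seat_right (a point): The same on the right arm (stand's -y side).
- bar (a joint): Tilt of the bar in rad, 0 is level, positive lifts the left arm; stops at -0.14 and +0.14. Unloaded a weak restoring moment (0.7 N m/rad) keeps it level; one bottle alone takes its arm down to the stop (seat 18 mm lower, the other 18 mm higher); two bottles, one a side, level it.

How it is judged:
By the outcome, as a careful person would: the job done as asked, in the order asked, and still so for the second after the job is handed in, with the robot touching nothing.
It also fails if it takes over 64 s, if anything falls off the work surface, if the arm or the gripper's body presses on something with over 40 N, if the wrist force passes 120 N, or if a joint passes its speed limit or range.

## Working session

There is one attempt and no reset: what is moved stays moved. The work goes in short steps, Python scripts to look and compute and a tool call to move; the robot and the scene stay as the last step left them, time stands still between calls to the robot, and variables do not carry over. Pictures are saved under pics/ and viewed, at most 11 in all, crops included, and the job is handed in when it is done.

Besides the shell and the picture viewer there is one more tool, called after ">>>" as name(argument=value, ...) on one line, values as JSON. apply_moves: Moves the arm, as the interface text tells. Its arguments: {"type":"object","properties":{"series":{"type":"string"},"squeeze":{"type":"number"}},"required":["series"]}

```bash
mkdir -p pics
python3 - <<'E'
from bench import sense,snapshot,grip_depth
import cv2,numpy as np
print(grip_depth, sense())
for n in("top","side"):
    s=snapshot(n);cv2.imwrite(f"pics/{n}0.png",s["frame"]);np.savez(f"{n}0.npz",**s)
    print(n,s["intrinsics"].round(1).tolist(),s["extrinsics"].round(3).tolist())
a=[cv2.imread(f"pics/{n}0.png") for n in("top","side")]
E
```

```text
18.700000000000003 {'time': 0.0, 'joint_pos': array([ 6.43216450e+01,  7.51498249e+00,  8.53297058e+01, -1.94753151e-03,
        8.72604742e+01, -4.89215077e+00]), 'qd': array([ 0.01138677, -0.03765369,  0.00341051, -0.09114072,  0.00413306,
       -0.08988073]), 'joint_efforts': array([-1.86321129e-03, -5.69415450e+01, -5.00535142e+01, -3.48820486e-04,
        1.52858114e-02,  2.66778002e-06]), 'tool_pos': array([212.67338126, 560.45946885, 230.24164264]), 'tcp_rot': array([-1.79895055e+02, -7.03025386e-03,  1.59213884e+02]), 'ft_force': array([-0.43537425, -0.05978836, -0.31832152]), 'wrist_torque': array([0.02421641, 0.05888172, 0.05951043]), 'grip_force': 0.0, 'finger_gap': 85.30407196891134}
top [[460.7, 0.0, 260.3], [0.0, 460.7, 194.9], [0.0, 0.0, 1.0]] [[-0.026, -0.995, 0.096, 387.919], [-1.0, 0.026, 0.002, 10.155], [-0.004, -0.096, -0.995, 1630.031], [0.0, 0.0, 0.0, 1.0]]
side [[476.2, 0.0, 256.3], [0.0, 476.2, 194.9], [0.0, 0.0, 1.0]] [[-0.978, 0.183, -0.095, 687.037], [0.206, 0.85, -0.485, 800.854], [-0.008, -0.494, -0.869, 1584.165], [0.0, 0.0, 0.0, 1.0]]
```

View pics/top0.png

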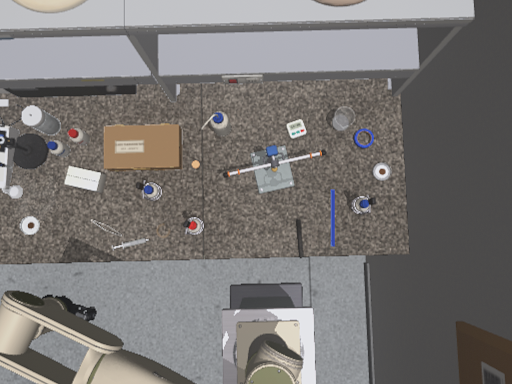

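View pics/side0.png

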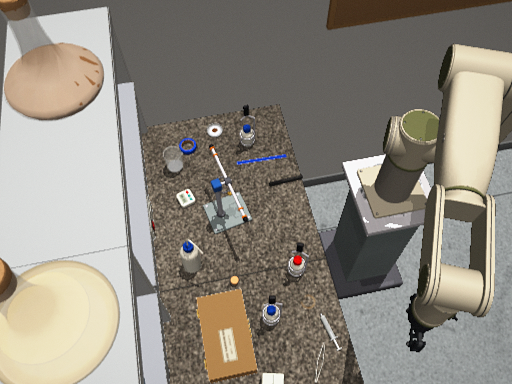

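The top view shows carriers with black tabs at (151,191), (363,204) and the red one at (194,226). The bar runs from (226,174) to (323,152). The blue-capped bottle at (219,120) has no carrier. I'll zoom in next.

Run:
```python
import cv2,numpy as np
t=cv2.imread("pics/top0.png");s=cv2.imread("pics/side0.png")
def c(im,u,v,w=25,h=25,k=8):return cv2.resize(im[v-h:v+h,u-w:u+w],None,fx=k,fy=k,interpolation=cv2.INTER_CUBIC)
A=np.hstack([c(t,151,187,25,18,8),c(t,363,204,25,18,8)])[:288]
B=np.hstack([c(s,271,310,25,18,8),c(s,247,122,25,18,8)])[:288]
cv2.imwrite("pics/z.png",np.vstack([A,B]))
cv2.imwrite("pics/bar.png",np.vstack([c(t,274,165,60,25,6),c(s,228,195,60,50,6)[:,:,:]])[:600])
```

```text
(no output)
```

View pics/z.png

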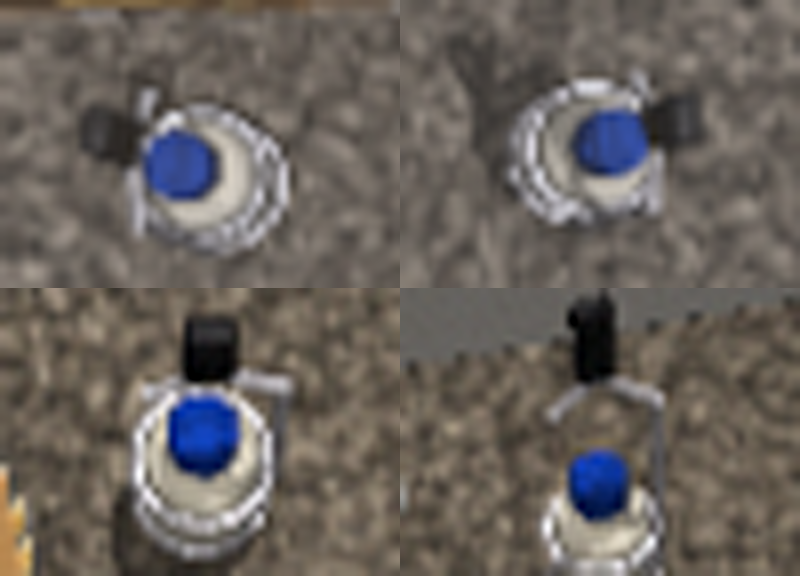

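View pics/bar.png

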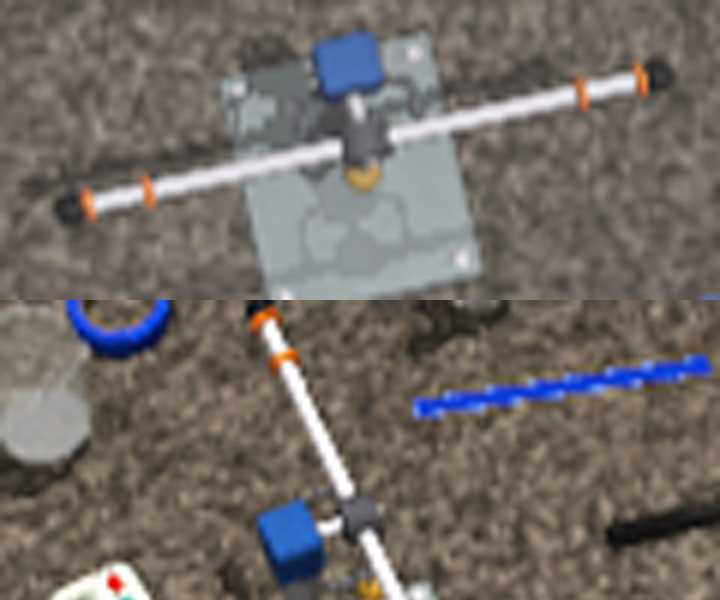

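Side view: the upright wire is on the robot side of both bottles, so each carrier's +x points away from the robot. Next I'll compute the poses.

```bash
cat > h.py <<'E'
import numpy as np
from bench import sense,snapshot
def ray(s,u,v):
    E=s["extrinsics"];d=E[:3,:3]@np.linalg.inv(s["intrinsics"])@[u,v,1.];return E[:3,3],d
def onz(s,p,z):
    o,d=ray(s,*p);return o+d*(z-o[2])/d[2]
def tri(s1,p1,s2,p2):
    (a,d),(b,e)=ray(s1,*p1),ray(s2,*p2);t=np.linalg.lstsq(np.c_[d,-e],b-a,rcond=None)[0]
    P,Q=a+d*t[0],b+e*t[1];return (P+Q)/2,np.linalg.norm(P-Q)
def go(x,y,z,axis):
    """shares of 0.3 m to TCP x,y,z and twist share so tool y lies along direction axis (deg from world x)"""
    q=sense();w=np.radians(q["tcp_rot"][2]);d=np.array([x,y,z])-q["tool_pos"]
    ya=q["tcp_rot"][2]-90;t=-((axis-ya+90)%180-90)   # tool y direction = yaw-90
    l=[d[0]*np.cos(w)+d[1]*np.sin(w),d[0]*np.sin(w)-d[1]*np.cos(w),-d[2]]
    print("now",q["tool_pos"].round(1),"yaw %.1f"%q["tcp_rot"][2],"t %.2f"%q["time"],"shares",np.round(np.array(l)/300,3),"twist tot",round(np.radians(t)/2,3),"F",q["ft_force"].round(1),"gap %.1f grip %.1f"%(q["finger_gap"],q["grip_force"]))
E
python3 - <<'E'
from h import *
import cv2
T=dict(np.load("top0.npz"));S=dict(np.load("side0.npz"))
def blobs(s,box):
    x0,x1,y0,y1=box;h=cv2.cvtColor(s["frame"],cv2.COLOR_BGR2HSV)[y0:y1,x0:x1]
    m=cv2.inRange(h,(105,120,60),(130,255,255));n,_,st,c=cv2.connectedComponentsWithStats(m);i=1+st[1:,4].argmax()
    return c[i]+[x0,y0]
for k,bt,bs,tip,rear in(("A",(138,165,178,205),(255,290,295,330),(144.0,180.6),(142.8,197.9)),("B",(350,378,190,218),(237,260,122,145),(367.2,195),(369.5,212.1))):
    p=blobs(T,bt);q=blobs(S,bs);print(k,p,q,"tri",tri(T,p,S,q),"top z102",onz(T,p,102),"side z102",onz(S,q,102))
    a,b=onz(T,tip,155),onz(T,rear,148);d=a-b;print("  tip",a,"rear",b,"yaw",np.degrees(np.arctan2(d[1],d[0])), np.linalg.norm(d))
def collars(s,box):
    x0,x1,y0,y1=box;h=cv2.cvtColor(s["frame"],cv2.COLOR_BGR2HSV)[y0:y1,x0:x1]
    m=cv2.inRange(h,(4,150,120),(16,255,255));n,_,st,c=cv2.connectedComponentsWithStats(m)
    return [(c[i]+[x0,y0]).round(1) for i in range(1,n) if st[i,4]>2]
ct=collars(T,(214,334,140,190));cs=collars(S,(200,255,140,225));print(ct,cs)
for p in ct:print(onz(T,p,222))
for p in cs:print("s",onz(S,p,222))
E
```

```text
A [148.03508772 189.38596491] [270.82352941 309.91176471] tri (array([565.69090489, 388.78625697,  93.25086045]), np.float64(0.4960179050130787)) top z102 [564.44747136 386.71618475 102.        ] side z102 [566.63327825 391.11612627 102.        ]
  tip [587.22206965 386.62538214 155.        ] rear [531.88178352 392.38878413 148.        ] yaw -5.945622570556011 56.07819604587162
B [364.08928571 203.375     ] [246.19607843 128.03921569] tri (array([ 500.23062773, -334.31476987,   91.80472639]), np.float64(1.7541707597524332)) top z102 [ 498.6677017  -331.70662227  102.        ] side z102 [ 502.30053116 -326.95185721  102.        ]
  tip [ 521.53276394 -331.12071975  155.        ] rear [ 466.74806096 -337.45976271  148.        ] yaw 6.600244132985889 55.59268968284067
[array([320.5, 153. ]), array([310.4, 155. ]), array([238.2, 171.3]), array([228. , 173.8])] [array([211.8, 147.3]), array([215. , 154.4]), array([240.2, 208. ]), array([243.8, 216.1])]
[ 649.81004893 -177.51664496  222.        ]
[ 644.37556858 -146.03896016  222.        ]
[599.3884105   78.50428533 222.        ]
[592.43912769 110.13708977 222.        ]
s [ 651.09758413 -178.71388698  222.        ]
s [ 645.08648039 -146.75970698  222.        ]
s [599.66556905  77.84465573 222.        ]
s [593.95193893 109.18931938 222.        ]
```

```bash
python3 -c "
from h import *
go(565,389,280,84)"
```

```text
now [212.7 560.5 230.4] yaw 159.2 t 0.10 shares [-1.301 -0.118 -0.165] twist tot -0.129 F [ 0.3 -0.2  0.9] gap 85.4 grip 0.0
```

>>> apply_moves(series="0 0 -0.06 -0.043 -1; 0 0 -0.06 -0.043 -1; 0 0 -0.045 -0.043 -1; -0.08 0 0 0 -1; -0.12 0 0 0 -1", squeeze=50)

```text
time: 0.52
tool_pos: [270.8, 555.9, 282.3]
tcp_rot: [179.9, -0.0, 174.3]
ft_force: [0.2, -0.1, -0.6]
finger_gap: 85.3
grip_force: 0.0
```

```bash
python3 -c "
from h import *
go(565,389,280,84)"
```

```text
now [270.8 555.9 282.3] yaw 174.3 t 0.52 shares [-1.031 -0.456  0.008] twist tot 0.002 F [ 0.2 -0.1 -0.6] gap 85.3 grip 0.0
```

>>> apply_moves(series="-0.12 -0.053 0 0 -1; -0.12 -0.053 0 0 -1; -0.12 -0.053 0 0 -1; -0.12 -0.053 0 0 -1; -0.12 -0.053 0 0 -1")

```text
time: 0.93
tool_pos: [444.5, 455.4, 280.2]
tcp_rot: [-180.0, -0.0, 174.0]
ft_force: [0.1, 0.7, 0.4]
finger_gap: 85.5
grip_force: 0.0
```

>>> apply_moves(series="-0.12 -0.053 0 0 -1; -0.12 -0.053 0 0 -1; -0.1 -0.045 0 0 -1; -0.05 -0.02 0 0 -0.4; 0 0 0 0 -0.4")

```text
time: 1.35
tool_pos: [557.1, 390.6, 279.5]
tcp_rot: [-179.9, -0.0, 173.7]
ft_force: [-0.1, 0.7, -0.7]
finger_gap: 64.1
grip_force: 0.0
```

Run:
```python
from h import *
import cv2
go(565,389,196,84)
s,t=snapshot("side"),snapshot("top")
f=lambda s,u,v:cv2.resize(s["frame"][v-30:v+30,u-40:u+40],None,fx=5,fy=5,interpolation=3)
cv2.imwrite("pics/a1.png",np.hstack([f(s,271,300),f(t,145,187)]))
```

```text
now [557.1 390.6 279.5] yaw 173.7 t 1.35 shares [-0.027 -0.002  0.278] twist tot -0.002 F [-0.1  0.7 -0.7] gap 64.1 grip 0.0
```

View pics/a1.png

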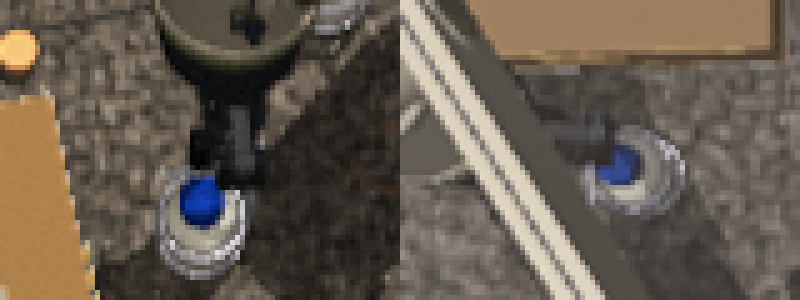

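The gripper is above bottle A and hides its tab in the side view (tab about (235,150) in the crop). I'll descend.

>>> apply_moves(series="-0.027 -0.002 0.06 0 -0.4; 0 0 0.08 0 -0.4; 0 0 0.08 0 -0.4; 0 0 0.05 0 -0.4; 0 0 0.01 0 -0.4")

```text
time: 1.87
tool_pos: [558.8, 392.5, 192.3]
tcp_rot: [-179.8, -0.3, 174.1]
ft_force: [-0.9, -0.1, -0.7]
finger_gap: 59.7
grip_force: 0.0
```

>>> apply_moves(series="0 0 0 0 0.3; 0 0 0 0 1; 0 0 0 0 1; 0 0 0 0 1; 0 0 0 0 1")

```text
time: 2.28
tool_pos: [563.0, 392.5, 198.9]
tcp_rot: [179.9, 0.1, 174.0]
ft_force: [0.2, -1.6, 3.4]
finger_gap: 11.5
grip_force: 49.8
```

```bash
python3 -c "
from h import *
go(565,389,196,84)"
```

```text
now [563.  392.5 198.9] yaw 174.0 t 2.28 shares [-0.008 -0.011  0.01 ] twist tot -0.0 F [ 0.2 -1.6  3.4] gap 11.5 grip 49.8
```

>>> apply_moves(series="0 0 -0.02 0 1; 0 0 -0.05 0 1; 0 0 -0.08 0 1; 0 0 -0.08 0 1; 0 0 -0.05 0 1")

```text
time: 2.7
tool_pos: [562.7, 392.3, 283.9]
tcp_rot: [179.9, 0.1, 174.0]
ft_force: [-0.1, -0.2, -1.5]
finger_gap: 11.1
grip_force: 49.0
```

>>> apply_moves(series="0 0 -0.02 -0.02 1; 0 0 0 -0.04 1; 0 0 0 -0.04 1; 0 0 0 -0.035 1; 0 0 0 -0.016 1")

```text
time: 3.12
tool_pos: [562.2, 392.0, 286.9]
tcp_rot: [180.0, -0.0, -168.5]
ft_force: [-0.5, -0.6, -1.7]
finger_gap: 10.9
grip_force: 49.0
```

```bash
python3 -c "
from h import *
go(528,80,291,101.3)"
```

```text
now [562.2 392.  286.9] yaw -168.5 t 3.12 shares [ 0.319 -0.996 -0.014] twist tot 0.002 F [-0.5 -0.6 -1.7] gap 10.9 grip 49.0
```

>>> apply_moves(series="0.01 -0.03 -0.007 0 1; 0.02 -0.06 -0.007 0 1; 0.029 -0.09 0 0 1; 0.029 -0.09 0 0 1; 0.029 -0.09 0 0 1")

```text
time: 3.53
tool_pos: [548.5, 277.7, 291.2]
tcp_rot: [-180.0, -0.0, -168.8]
ft_force: [1.1, -0.3, -1.2]
finger_gap: 11.3
grip_force: 48.9
```

>>> apply_moves(series="0.029 -0.09 0 0 1; 0.029 -0.09 0 0 1; 0.029 -0.09 0 0 1; 0.029 -0.09 0 0 1; 0.029 -0.09 0 0 1")

```text
time: 3.95
tool_pos: [532.1, 136.5, 291.4]
tcp_rot: [-180.0, 0.0, -168.8]
ft_force: [0.4, 0.5, -2.1]
finger_gap: 11.2
grip_force: 49.0
```

>>> apply_moves(series="0.026 -0.08 0 0 1; 0.019 -0.06 0 0 1; 0.013 -0.036 0 0 1; 0 0 0 0 1; 0 0 0 0 1")

```text
time: 4.37
tool_pos: [526.0, 82.9, 291.3]
tcp_rot: [180.0, 0.0, -168.8]
ft_force: [0.6, 0.7, -2.6]
finger_gap: 11.3
grip_force: 49.0
```

Run:
```python
from h import *
import cv2
go(596.3,93.9,291,101.3)
s,t=snapshot("side"),snapshot("top")
f=lambda s,u,v:cv2.resize(s["frame"][v-50:v+50,u-40:u+40],None,fx=5,fy=5,interpolation=3)
cv2.imwrite("pics/a2.png",np.hstack([f(s,250,210),f(t,235,175)]));cv2.imwrite("pics/a2f.png",s["frame"])
```

```text
now [526.   82.9 291.3] yaw -168.8 t 4.37 shares [-0.237 -0.01   0.001] twist tot -0.001 F [ 0.6  0.7 -2.6] gap 11.3 grip 49.0
```

View pics/a2.png

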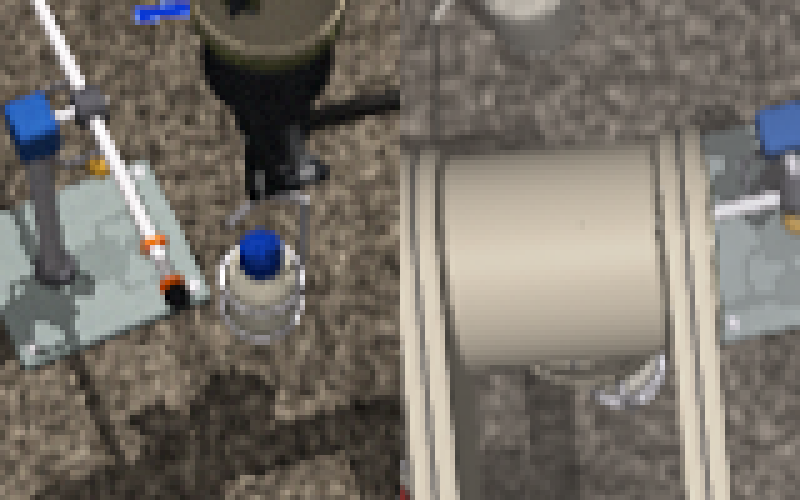

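Side crop: bottle upright, hook free end at (233,220), rear wire at (303,197), bar collars at (152,243) and (172,285). I'll check the hook offset from these.

Run:
```python
from h import *
import cv2
S=snapshot("side");b=sense()["tool_pos"];ux=np.array([.981,.196]);uy=np.array([-.196,.981]);seat=np.array([596.3,93.9])
h=cv2.cvtColor(S["frame"],cv2.COLOR_BGR2HSV)[195:220,250:275];m=cv2.inRange(h,(105,120,60),(130,255,255));c=cv2.connectedComponentsWithStats(m)[3][1]+[250,195]
for n,p,z in(("rear",(270.2,199),148),("tip",(256.2,203.6),155),("cap",c,92)):
    P=onz(S,p,z+93);print(n,P.round(1),"rel TCP x,y:",(P[:2]-b[:2])@ux,(P[:2]-b[:2])@uy)
```

```text
rear [500.  76. 241.] rel TCP x,y: -27.215843917755585 -2.832685043519262
tip [548.3  86.8 248. ] rel TCP x,y: 22.355239889012555 -1.75266534691778
cap [529.7  82.5 185. ] rel TCP x,y: 3.197251826897517 -2.303139251514727
```

>>> apply_moves(series="-0.03 -0.002 0 0 1; -0.06 -0.003 0 0 1; -0.07 0 0 0 1; -0.05 0 0 0 1; -0.02 0 0 0 1")

```text
time: 4.93
tool_pos: [595.8, 96.4, 290.2]
tcp_rot: [180.0, -0.0, -168.6]
ft_force: [0.9, 0.2, -0.9]
finger_gap: 11.2
grip_force: 49.0
```

>>> apply_moves(series="0 0 0 0 1; 0 0 0.03 0 1; 0 0 0.04 0 1; 0 0 0.03 0 1; 0 0 0 0 1")

```text
time: 5.35
tool_pos: [592.0, 95.1, 257.2]
tcp_rot: [180.0, -0.3, -168.7]
ft_force: [-0.0, -0.7, -3.1]
finger_gap: 11.0
grip_force: 48.9
```

```bash
python3 -c "
from h import *
go(596.3-2,95.5,237,101.3)"
```

```text
now [592.   95.1 257.2] yaw -168.7 t 5.35 shares [-0.008 -0.     0.067] twist tot -0.0 F [-0.  -0.7 -3.1] gap 11.0 grip 48.9
```

>>> apply_moves(series="0 0 0.015 0 1; 0 0 0.015 0 1; 0 0 0.015 0 1; 0 0 0.01 0 1; 0 0 0 0 1")

```text
time: 5.77
tool_pos: [593.7, 95.2, 243.7]
tcp_rot: [180.0, -0.0, -168.7]
ft_force: [0.1, -0.3, -2.1]
finger_gap: 11.3
grip_force: 49.0
```

Run:
```python
from h import *
import cv2
go(596.3-2,95.5,237,101.3)
s=snapshot("side")
cv2.imwrite("pics/a3.png",cv2.resize(s["frame"][130:240,190:290],None,fx=5,fy=5,interpolation=3))
```

```text
now [593.7  95.2 243.7] yaw -168.7 t 5.77 shares [-0.002  0.001  0.022] twist tot -0.0 F [ 0.1 -0.3 -2.1] gap 11.3 grip 49.0
```

View pics/a3.png

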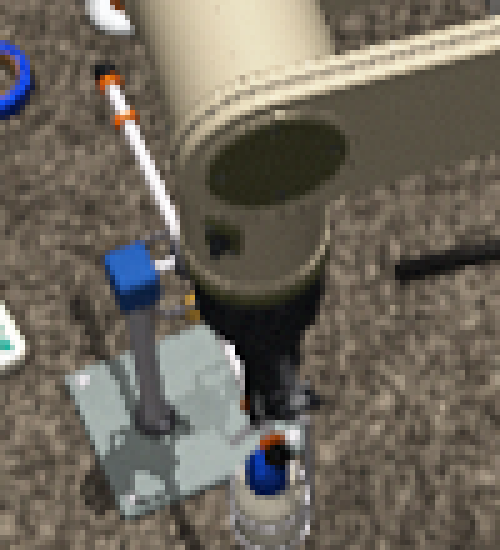

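The bar (collars at (245,403) and (272,440)) lies between cap and hook, with the free end past it at (235,437). It has started tilting, so I'll lower further to the stop.

>>> apply_moves(series="0 0 0.015 0 1; 0 0 0.01 0 1; 0 0 0.01 0 1; 0 0 0 0 1; 0 0 0 0 1")

```text
time: 6.23
tool_pos: [593.9, 95.3, 235.2]
tcp_rot: [-180.0, 0.0, -168.7]
ft_force: [-5.9, -0.3, 6.5]
finger_gap: 11.2
grip_force: 50.2
```

Run:
```python
from h import *
import cv2
go(596.3-2,95.5,237,101.3)
s=snapshot("side");h=cv2.cvtColor(s["frame"],cv2.COLOR_BGR2HSV)
m=cv2.inRange(h,(4,150,120),(16,255,255));m[:140]=0;m[225:]=0;m[:,:200]=0;m[:,265:]=0
n,_,st,c=cv2.connectedComponentsWithStats(m);print([(c[i].round(1),st[i,4]) for i in range(1,n) if st[i,4]>2])
```

```text
now [593.9  95.3 235.2] yaw -168.7 t 6.23 shares [-0.002  0.    -0.006] twist tot 0.0 F [-5.9 -0.3  6.5] gap 11.2 grip 50.2
[(array([211.2, 144.6]), np.int32(8)), (array([214.6, 152.2]), np.int32(8)), (array([243.5, 218.5]), np.int32(4))]
```

>>> apply_moves(series="0.004 0 -0.004 0 1; 0 0 -0.003 0 1; 0 0 0 0 1; 0 0 0 0 0.9; 0 0 0 0 0.7")

```text
time: 6.7
tool_pos: [592.9, 95.0, 236.0]
tcp_rot: [-180.0, 0.0, -168.7]
ft_force: [-0.1, 0.1, 0.3]
finger_gap: 12.8
grip_force: 0.0
```

```bash
python3 -c "
from h import *
go(596.3-2,95.5,237,101.3)"
```

```text
now [592.9  95.  236. ] yaw -168.7 t 6.70 shares [-0.005  0.001 -0.003] twist tot -0.0 F [-0.1  0.1  0.3] gap 12.8 grip 0.0
```

Released gently. Open moderately and rise straight up.

>>> apply_moves(series="0 0 0 0 0.5; 0 0 0 0 0.3; 0 0 0 0 0.2; 0 0 -0.02 0 0.2; 0 0 -0.04 0 0.2")

```text
time: 7.12
tool_pos: [591.9, 94.9, 252.9]
tcp_rot: [180.0, -0.2, -168.7]
ft_force: [0.3, -0.2, -0.8]
finger_gap: 34.2
grip_force: 0.0
```

>>> apply_moves(series="0 0 -0.06 0 0.2; 0 0 -0.08 0 0.2; 0 0 -0.1 0 0.2; 0 0 -0.06 0 0.2; 0.05 0 0 0.02 0")

```text
time: 7.53
tool_pos: [580.8, 92.3, 350.9]
tcp_rot: [-180.0, 0.5, -171.0]
ft_force: [0.8, 0.2, 0.9]
finger_gap: 42.2
grip_force: 0.0
```

Run:
```python
from h import *
import cv2
go(499.5,-334,340,96.6)
s=snapshot("side")
cv2.imwrite("pics/a4.png",cv2.resize(s["frame"][130:240,190:290],None,fx=4,fy=4,interpolation=3))
```

```text
now [580.8  92.3 350.9] yaw -171.0 t 7.53 shares [ 0.491 -1.361  0.036] twist tot 0.021 F [0.8 0.2 0.9] gap 42.2 grip 0.0
```

View pics/a4.png

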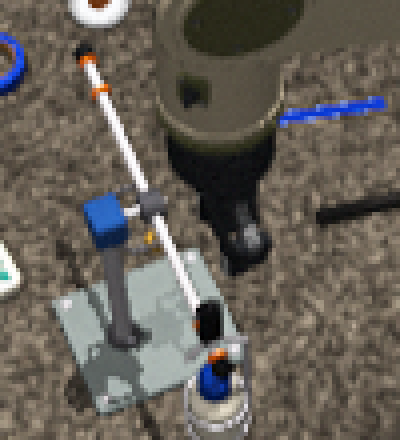

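Bottle A hangs upright (tab at (208,318)) between the collars, and the left arm is down. Now for bottle B.

>>> apply_moves(series="0.041 -0.1135 0 0.02 -0.2; 0.041 -0.1135 0 0 -0.4; 0.041 -0.1135 0 0 -0.4; 0.041 -0.1135 0 0 -0.4; 0.041 -0.1135 0 0 -0.4")

```text
time: 8.0
tool_pos: [537.8, -85.9, 344.8]
tcp_rot: [-180.0, 0.0, -173.2]
ft_force: [0.8, -0.9, -0.1]
finger_gap: 59.7
grip_force: 0.0
```

>>> apply_moves(series="0.041 -0.1135 0 0 -0.4; 0.041 -0.1135 0 0 -0.4; 0.041 -0.1135 0 0 -0.4; 0.041 -0.1135 0 0 -0.4; 0.041 -0.1135 0 0 -0.4")

```text
time: 8.42
tool_pos: [496.6, -262.4, 344.9]
tcp_rot: [-180.0, 0.0, -173.3]
ft_force: [0.8, 0.1, -0.4]
finger_gap: 59.9
grip_force: 0.0
```

```bash
python3 -c "
from h import *
go(499.5,-334,290,96.6)"
```

```text
now [ 496.6 -262.4  344.9] yaw -173.3 t 8.42 shares [ 0.018 -0.238  0.183] twist tot 0.001 F [ 0.8  0.1 -0.4] gap 59.9 grip 0.0
```

>>> apply_moves(series="0.007 -0.1 0 0 -0.4; 0.007 -0.09 0 0 -0.4; 0.004 -0.048 0 0 -0.4; 0 0 0.05 0 -0.4; 0 0 0.05 0 -0.4")

```text
time: 8.83
tool_pos: [500.6, -333.5, 315.1]
tcp_rot: [-179.9, 0.1, -173.4]
ft_force: [0.6, 0.0, -0.2]
finger_gap: 59.7
grip_force: 0.0
```

```bash
python3 -c "
from h import *
go(500,-334,196,96.6)"
```

```text
now [ 500.6 -333.5  315.1] yaw -173.4 t 8.83 shares [ 0.002 -0.001  0.397] twist tot 0.0 F [ 0.6  0.  -0.2] gap 59.7 grip 0.0
```

>>> apply_moves(series="0 0 0.1 0 -0.4; 0 0 0.1 0 -0.4; 0 0 0.1 0 -0.4; 0 0 0.06 0 -0.4; 0 0 0.02 0 -0.4")

```text
time: 9.25
tool_pos: [498.8, -330.4, 195.9]
tcp_rot: [179.7, -0.3, -173.2]
ft_force: [-0.4, 0.2, -0.4]
finger_gap: 59.6
grip_force: 0.0
```

>>> apply_moves(series="0 0 0 0 -0.4; 0 0 0 0 0.3; 0 0 0 0 1; 0 0 0 0 1; 0 0 0 0 1")

```text
time: 9.67
tool_pos: [501.0, -332.8, 202.0]
tcp_rot: [-179.9, 0.1, -173.3]
ft_force: [0.0, 0.7, 12.3]
finger_gap: 11.7
grip_force: 17.5
```

>>> apply_moves(series="0 0 0 0 1; 0 0 -0.02 0 1; 0 0 -0.05 0 1; 0 0 -0.08 0 1; 0 0 -0.08 0 1")

```text
time: 10.08
tool_pos: [499.3, -331.7, 268.7]
tcp_rot: [179.9, -0.1, -173.3]
ft_force: [1.2, -0.2, -1.4]
finger_gap: 10.9
grip_force: 48.8
```

```bash
python3 -c "
from h import *
go(572,-175,309,101.3)"
```

```text
now [ 499.3 -331.7  268.7] yaw -173.3 t 10.08 shares [-0.302  0.491 -0.134] twist tot -0.04 F [ 1.2 -0.2 -1.4] gap 10.9 grip 48.8
```

>>> apply_moves(series="0 0 -0.07 -0.01 1; 0 0 -0.05 -0.015 1; 0 0 -0.015 -0.015 1; -0.02 0.03 0 0 1; -0.03 0.05 0 0 1")

```text
time: 10.5
tool_pos: [509.9, -306.3, 309.5]
tcp_rot: [-180.0, -0.0, -168.9]
ft_force: [0.5, 0.4, -2.8]
finger_gap: 11.3
grip_force: 48.8
```

>>> apply_moves(series="-0.04 0.07 0 0 1; -0.045 0.08 0 0 1; -0.045 0.08 0 0 1; -0.04 0.07 0 0 1; -0.03 0.04 0 0 1")

```text
time: 10.92
tool_pos: [549.2, -190.6, 308.5]
tcp_rot: [179.9, -0.1, -168.7]
ft_force: [0.4, 0.3, -1.3]
finger_gap: 11.1
grip_force: 48.8
```

>>> apply_moves(series="-0.01 0.02 0 0 1; 0 0 0 0 1; 0 0 0 0 1")

```text
time: 11.17
tool_pos: [550.5, -187.4, 309.0]
tcp_rot: [180.0, -0.1, -168.7]
ft_force: [-0.2, -0.7, -1.3]
finger_gap: 11.3
grip_force: 48.8
```

Run:
```python
from h import *
import cv2
go(647.4,-162.2,311,101.3)
s=snapshot("side")
cv2.imwrite("pics/b2.png",cv2.resize(s["frame"][110:220,190:290],None,fx=5,fy=5,interpolation=3))
```

```text
now [ 550.5 -187.4  309. ] yaw -168.7 t 11.17 shares [-0.333  0.019 -0.007] twist tot 0.0 F [-0.2 -0.7 -1.3] gap 11.3 grip 48.8
```

View pics/b2.png

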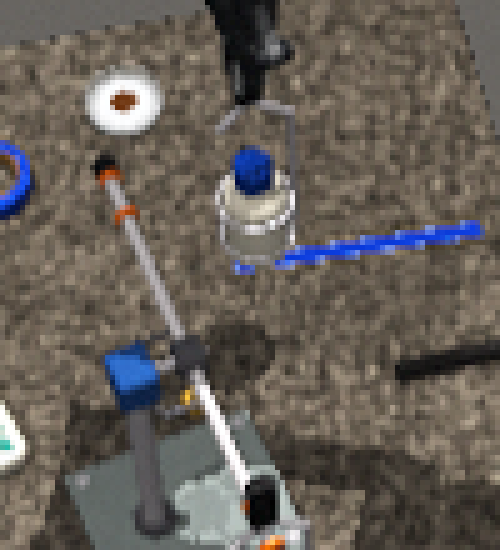

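B is upright; free end at (217,130), rear wire (293,108), raised collars (110,173) and (125,213).

Run:
```python
from h import *
import cv2
S=snapshot("side");b=sense()["tool_pos"];ux=np.array([.981,.196]);uy=np.array([-.196,.981]);seat=np.array([647.4,-162.2])
h=cv2.cvtColor(S["frame"],cv2.COLOR_BGR2HSV)[132:152,230:252];m=cv2.inRange(h,(105,120,60),(130,255,255));c=cv2.connectedComponentsWithStats(m)[3][1]+[230,132]
B=b[2]-200
for n,p,z in(("rear",(247.8,130.9),148+B),("tip",(233,135.6),155+B),("cap",c,92+B),("col",(211.6,144.2),240+2),("col",(214.7,152.2),236+2)):
    P=onz(S,p,z);print(n,P.round(1),"rel TCP:",(P[:2]-b[:2])@ux,(P[:2]-b[:2])@uy)
```

```text
rear [ 518.6 -195.5  257.3] rel TCP: -32.5359847409726 -0.7147198500575956
tip [ 573.1 -181.3  264.3] rel TCP: 23.71190483558402 2.4992226432227636
cap [ 549.6 -189.   201.3] rel TCP: -0.9246535280843615 -0.43183980428233487
col [ 650.2 -177.4  242. ] rel TCP: 100.06408445408825 -8.771997170719816
col [ 645.1 -144.9  238. ] rel TCP: 101.42577867937963 24.141882356936243
```

>>> apply_moves(series="-0.03 0.012 0 0 1; -0.06 0.012 0 0 1; -0.07 0 0 0 1; -0.07 0 0 0 1; -0.06 0 0 0 1")

```text
time: 11.68
tool_pos: [636.0, -163.7, 309.4]
tcp_rot: [180.0, 0.0, -168.8]
ft_force: [-0.1, -0.7, -1.7]
finger_gap: 11.2
grip_force: 48.8
```

>>> apply_moves(series="-0.035 0 0 0 1; -0.011 0 0 0 1; 0 0 0 0 1; 0 0 0 0 1")

```text
time: 12.02
tool_pos: [648.0, -161.2, 309.3]
tcp_rot: [180.0, -0.0, -168.7]
ft_force: [-1.0, 0.1, -2.1]
finger_gap: 11.0
grip_force: 48.8
```

```bash
python3 -c "
from h import *
go(648,-161.5,257,101.3)"
```

```text
now [ 648.  -161.2  309.3] yaw -168.7 t 12.02 shares [ 0.    -0.001  0.174] twist tot -0.0 F [-1.   0.1 -2.1] gap 11.0 grip 48.8
```

>>> apply_moves(series="0 0 0.03 0 1; 0 0 0.04 0 1; 0 0 0.03 0 1; 0 0 0.015 0 1; 0 0 0 0 1")

```text
time: 12.43
tool_pos: [647.3, -160.6, 272.7]
tcp_rot: [179.9, -0.1, -168.7]
ft_force: [0.4, 0.8, -0.6]
finger_gap: 11.5
grip_force: 49.0
```

>>> apply_moves(series="0 0 0.015 0 1; 0 0 0.015 0 1; 0 0 0.012 0 1; 0 0 0.01 0 1; 0 0 0 0 1")

```text
time: 12.85
tool_pos: [648.5, -160.8, 258.9]
tcp_rot: [-180.0, 0.0, -168.7]
ft_force: [3.3, -0.2, -1.5]
finger_gap: 10.9
grip_force: 49.0
```

Run:
```python
from h import *
import cv2
go(648,-161.5,257,101.3)
s=snapshot("side")
h=cv2.cvtColor(s["frame"],cv2.COLOR_BGR2HSV)
m=cv2.inRange(h,(4,150,120),(16,255,255));m[:135]=0;m[225:]=0;m[:,:200]=0;m[:,265:]=0
n,_,st,c=cv2.connectedComponentsWithStats(m);print([(c[i].round(1),st[i,4]) for i in range(1,n) if st[i,4]>1])
cv2.imwrite("pics/b3.png",cv2.resize(s["frame"][120:240,190:290],None,fx=5,fy=5,interpolation=3))
```

```text
now [ 648.5 -160.8  258.9] yaw -168.7 t 12.85 shares [ 0.002 -0.002  0.006] twist tot 0.0 F [ 3.3 -0.2 -1.5] gap 10.9 grip 49.0
[(array([210. , 148.5]), np.int32(2)), (array([214.8, 154.2]), np.int32(9)), (array([243.8, 216.1]), np.int32(11))]
```

View pics/b3.png

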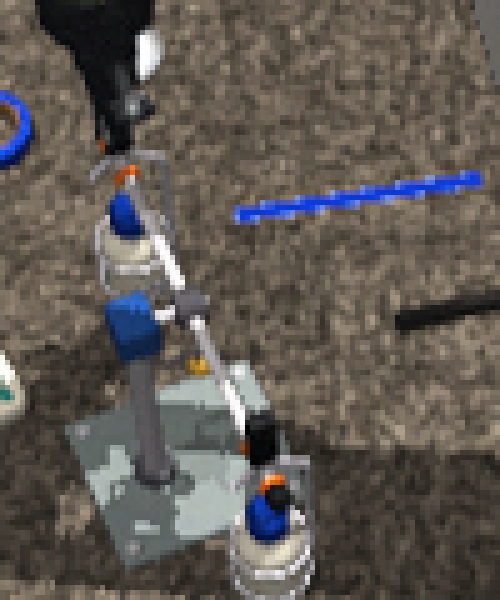

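The bar is level (collars back at their original pixels) and B's hook sits between its collars at (100,147) and (125,173). Releasing.

>>> apply_moves(series="-0.004 0 0.002 0 1; 0 0 0 0 1; 0 0 0 0 0.9; 0 0 0 0 0.75; 0 0 0 0 0.6")

```text
time: 13.32
tool_pos: [649.3, -160.5, 258.9]
tcp_rot: [180.0, -0.0, -168.7]
ft_force: [-0.0, 0.2, 0.3]
finger_gap: 17.0
grip_force: 0.0
```

>>> apply_moves(series="0 0 0 0 0.5; 0 0 0 0 0.3; 0 0 0 0 0.2; 0 0 -0.02 0 0.2; 0 0 -0.04 0 0.2")

```text
time: 13.73
tool_pos: [648.5, -160.2, 275.5]
tcp_rot: [179.9, -0.2, -168.7]
ft_force: [0.5, 0.5, 0.5]
finger_gap: 34.0
grip_force: 0.0
```

>>> apply_moves(series="0 0 -0.06 0 0.2; 0 0 -0.08 0 0.2; 0 0 -0.1 0 0.2; 0.08 0 -0.02 0 0.2; 0.1 0 0 0 0.2")

```text
time: 14.15
tool_pos: [598.2, -171.2, 359.5]
tcp_rot: [-179.8, 0.3, -168.6]
ft_force: [0.3, 0.3, 0.6]
finger_gap: 34.1
grip_force: 0.0
```

>>> apply_moves(series="0.1 0 0 0 0.2; 0.1 0 0 0 0.2; 0.1 0 0 0 0.2; 0 0 0 0 0.2; 0 0 0 0 0.2")

```text
time: 14.57
tool_pos: [507.5, -189.2, 357.0]
tcp_rot: [-179.9, 0.1, -168.8]
ft_force: [-0.2, 0.5, -0.1]
finger_gap: 34.3
grip_force: 0.0
```

>>> apply_moves(series="0 0 0 0 0.2; 0 0 0 0 0.2; 0 0 0 0 0.2; 0 0 0 0 0.2; 0 0 0 0 0.2")

```text
time: 14.98
tool_pos: [508.7, -188.6, 354.6]
tcp_rot: [180.0, -0.0, -168.7]
ft_force: [0.7, 0.8, -0.4]
finger_gap: 34.3
grip_force: 0.0
```

>>> apply_moves(series="0 0 0 0 0.2; 0 0 0 0 0.2; 0 0 0 0 0.2; 0 0 0 0 0.2; 0 0 0 0 0.2")

```text
time: 15.4
tool_pos: [508.2, -188.8, 354.9]
tcp_rot: [-180.0, 0.0, -168.7]
ft_force: [-0.6, -0.4, -0.7]
finger_gap: 34.1
grip_force: 0.0
```

Run:
```python
from h import *
import cv2
def look():
    s=snapshot("side");h=cv2.cvtColor(s["frame"],cv2.COLOR_BGR2HSV)
    o=[]
    for lo,hi in(((4,150,120),(16,255,255)),((105,120,60),(130,255,255))):
        m=cv2.inRange(h,lo,hi);m[:125]=0;m[240:]=0;m[:,:200]=0;m[:,265:]=0
        n,_,st,c=cv2.connectedComponentsWithStats(m);o+=[(c[i].round(1).tolist(),int(st[i,4])) for i in range(1,n) if st[i,4]>1]
    print(o);return s
look()
for _ in range(8):s=snapshot("side")
look();go(0,0,0,0)
cv2.imwrite("pics/b4.png",cv2.resize(s["frame"][120:290,190:320],None,fx=3.5,fy=3.5,interpolation=3))
```

```text
[([214.6, 154.3], 9), ([244.0, 216.0], 8), ([250.6, 160.4], 88), ([214.1, 163.3], 45), ([216.1, 184.7], 108), ([242.4, 223.4], 54)]
[([214.6, 154.3], 9), ([244.0, 216.0], 8), ([250.9, 160.4], 90), ([214.1, 163.2], 46), ([216.1, 184.8], 108), ([242.4, 223.4], 54)]
now [ 508.2 -188.7  354.9] yaw -168.7 t 15.90 shares [1.538 0.949 1.183] twist tot -0.687 F [ 0.4 -0.2  0.6] gap 33.9 grip 0.0
```

View pics/b4.png

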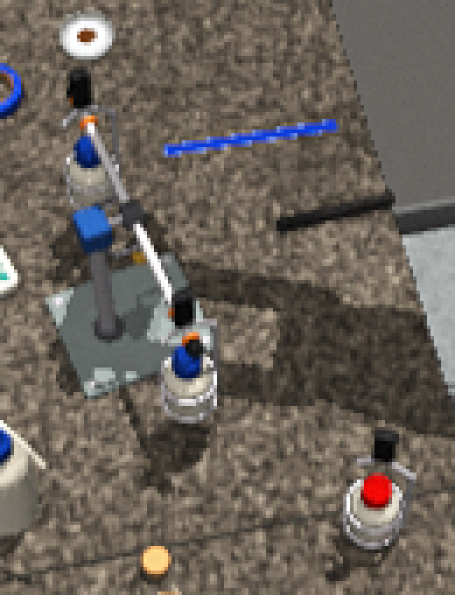

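Both bottles hang upright and still: tabs at (80,88) and (182,310), bar level, red bottle untouched at (375,490).

```bash
python3 -c "
from bench import hand_in
print(hand_in())"
```

```text
the job is handed in; nothing more can be done
None
```

I hung both blue-capped bottles on the bar, left arm then right; the last pictures before hand-in showed it level, both hanging still and the red bottle in place (handed in at about 16 s, no verdict returned).

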